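# Fetch the long spatula out through the chest's hand opening

### The arm

A 6-joint arm with a two-finger parallel gripper is mounted at the origin on the work surface. World frame = base frame: x ahead of the robot, y to its left, z up, the work surface at z = 0. Lengths are in m, angles in rad, forces in N, time in s.
With the tool pointing down it reaches from about 0.3 to 0.95 m from the base axis. Payload 3.1 kg.
Tool frame: the origin (TCP) lies on the centre line of the jaws, within the pads' length; the fingertips stand ahead of it and the grasp point (between the pads) lies 11 mm behind it (ctrl.tcp_to_tips is the z of the fingertips in the tool frame, in m); z points along the fingers, y is the line along which they close (so a half turn about z gives the same grasp; the last joint's range is limited). The gripper opens to 85 mm and grips with 20 to 120 N. Pads are 22 mm wide; open, the fingers measure 114 mm over their backs; the gripper's body (76 mm by 85 mm) begins 54 mm behind the grasp point. The pads swing forward as they close: fully open they stand 13 mm farther back than shut.
Start: joints at [-1.244, 0.308, 1.634, -0, 1.2, -0.07], TCP at [0.242, -0.576, 0.239] pointing down, gripper open.
Joint ranges: [-3.06, 3.06], [-0.79, 1.96], [0.05, 2.63], [-1.19, 4.34], [0.05, 2.64], [-2.94, 2.94]. Speed limits (rad/s): [2.79, 2.79, 3.14, 3.14, 3.14, 3.14].

### API

Orientations are given as a unit quaternion [x, y, z, w].
In Python, from workcell import ctrl gives the robot as it stands. The module is installed in compiled form; this text tells all that it offers.
- The arm moves only by the tool arm_command, never from a script. Its argument "targets" is a list of rows, each a list of 7 numbers: the shift along the tool's x, y, z scaled (see below), then the turn, a rotation vector about the tool's x, y, z scaled (see below), then the finger opening in mm, from 0 to 85.4. In form: [[dx, dy, dz, ax, ay, az, hand], ...]. A call has 1 to 12 rows; each row is the pose to reach, as a shift and turn from the pose commanded when the call began, along the tool's axes at that moment; what a row does not reach only later rows make up. The controller multiplies each number of a shift by 0.1 m and each number of a turn by 2 rad. A row lasts 1/10 s, in which the tool goes at most 50 mm and 8.59 degrees, less where a joint would pass 70% of its speed; a pose out of reach is approached as far as the arm can. A call with a number of a shift or a turn outside -1 to 1 is refused whole. A call with a gripper value outside its range is refused whole. The fingers move at their own pace and stop on an object; "grip_force" is the grip in N (left out, the last holds). Time passes only in rows, so rows that repeat a pose let the fingers close. It gives the time, the measured TCP pose, the force, the opening and the grip force at its end, in the units of the state.
- ctrl.sense(): the state, without advancing time (a new reading comes with each control period).
- ctrl.grab_frame(name): name is "scene" or "side" or "wrist"; returns a dict with "frame" (420x560x3 uint8, red, green, blue), "intrinsics" (3x3 intrinsics, pixels), "R" (3x3) and "t" (3): a world point X has camera coordinates R X + t; the wrist camera has in their place "T_tool_cam" (4x4, takes a point from camera to tool coordinates, whose origin is the TCP and whose axes are the flange's). Camera axes: x right, y down, z forward; pixel columns grow to the right and rows downward; lengths in m; the calibration is good to about 2 mm. A picture is of the moment at which its call begins: read the wrist's pose just before it. There is no depth.
- ctrl.close_job(): hands the job in; it is judged then, once.
The state is a dict: "t": time; "joint_pos": joint angles; "qd": joint speeds; "effort": joint torques, N m; "position": TCP position; "eef_rot": TCP orientation; "ft_force": force on the tool from outside, world axes, zero at the start; "wrist_torque": the same for the moment, N m; "grip_width": finger opening in m; "gripper_force": force on a finger pad.
Only numpy, scipy, OpenCV 4.12 (cv2) and the standard library are available. Lean on these libraries where they do the work, as an engineer would, in place of code of your own. Each camera call takes 0.05 s, during which the arm holds its last target. There are 200 camera calls.

### The job

Take the long wooden spatula out of the low wooden chest on the bench: it is longer than the opening in the chest's fixed top, so tip its handle up and draw it out slantwise. Finish while still holding it steady in the gripper, in the air, with every part of it at least 5 cm above the top of the chest; do not put it down or let go. Leave the bowl, jar, vase and tongs where they stand.

Things in the scene. Friction and masses are not known exactly. Their poses are not given: they have to be found in the camera images.
- chest: Low chest of dark wood, fixed. Origin on the bench straight below the centre of its top opening; x along its length (mostly to the robot's left, +-0.52 rad), y across, z up. Outside x -244 to +137, y -100 to +100, z 0 to 76 mm. Inside: floor at z = 8, side walls at y = +-90, end walls at x = -232 and +127, underside of the fixed top at z = 68 mm.
- opening (a point): Centre of the only opening in the chest's fixed top, level with the top face (76 mm above the bench); axes as the chest's. Rectangle, x -95 to +95, y -90 to +90 mm; the top is 8 mm thick. The covered space on the -x side is 137 mm deep, on the +x side only 32 mm.
- spatula: Long rigid spatula of pale wood, 280 mm long, 100 to 200 g, loose, flat on the chest floor. Origin at mid-length on its underside; x along it to the handle end, z up as it lies. It lies roughly along the chest, handle toward the chest's +x, its end 3 to 23 mm under the short cover on the +x side, the blade under the long cover on the -x side.
- spatula_mid (a point): Point in the spatula's handle at half its length (x = 0), half-way up the handle (10 mm above its underside); axes as the spatula's.
- handle_end (a point): Centre of the end face of the spatula's handle (x = +140 mm, 10 mm above its underside). The handle is a bar 24 mm wide (y) and 20 mm thick (z), from x = -60 to +140 mm.
- blade_end (a point): Centre of the end edge of the spatula's blade (x = -140 mm, 4.5 mm above its underside). The blade is 58 mm wide, 9 mm thick, flush with the underside, x -140 to -55 mm.
- bowl_mid (a point): Stainless steel bowl, 150 mm across, 60 mm high; point at its centre, half-way up. Loose, to be left alone.
- jar_mid (a point): Clear plastic jar, closed, 76 mm across, 100 mm high; point at its centre, half-way up. Loose, to be left alone.
- vase_mid (a point): Small grey vase, 72 mm across, 110 mm high; point at its centre, half-way up. Loose, to be left alone.
- tongs_mid (a point): Wooden tongs lying on the bench, 240 mm long, 16 mm high; point at mid-length, half-way up, x along them. Loose, to be left alone.

How it is judged:
By the outcome, as a careful person would: the job done as asked, in the order asked, and still so for the second after the job is handed in, while the arm keeps its last pose, push and grip.
It also fails if it takes over 43 s, if anything falls off the work surface, if the arm or the gripper's body presses on something with over 40 N, if the wrist force passes 120 N, or if a joint passes its speed limit or range.

## Working session

There is one attempt and no reset: what is moved stays moved. The work goes in short steps, Python scripts to look and compute and a tool call to move; the robot and the scene stay as the last step left them, time stands still between calls to the robot, and variables do not carry over. Pictures are saved under pics/ and viewed, at most 10 in all, crops included, and the job is handed in when it is done.

Besides the shell and the picture viewer there is one more tool, called after "Emit:" as a command line: name --pt "numbers of a row" for each row, then --argument value for the rest. arm_command: Moves the arm, as the interface text tells. Its arguments: {"type":"object","properties":{"targets":{"type":"array","items":{"type":"array","items":{"type":"number"}}},"grip_force":{"type":"number"}},"required":["targets"]}

```bash
mkdir -p pics
cat > h.py <<'E'
import numpy as np, cv2
from scipy.spatial.transform import Rotation as Ro
from workcell import ctrl
def snap(n,f):
    d=ctrl.grab_frame(n); cv2.imwrite('pics/'+f,d['frame'][:,:,::-1]); return d
def cam(d,s=None):
    if 'R' in d: return np.array(d['R']),np.array(d['t'])
    T=np.array(d['T_tool_cam']); R0=Ro.from_quat(s['eef_rot']).as_matrix()
    Rw=R0@T[:3,:3]; c=R0@T[:3,3]+s['position']; return Rw.T,-Rw.T@c
def plane(d,uv,z,s=None):
    R,t=cam(d,s); K=np.array(d['intrinsics']); c=-R.T@t
    uv=np.atleast_2d(uv).astype(float); r=(R.T@np.linalg.inv(K)@np.c_[uv,np.ones(len(uv))].T).T
    return c+r*((z-c[2])/r[:,2])[:,None]
def proj(d,X,s=None):
    R,t=cam(d,s); p=(np.array(d['intrinsics'])@(R@np.atleast_2d(X).T+t[:,None])).T; return p[:,:2]/p[:,2:]
E
python3 - <<'E'
from h import *
s=ctrl.sense(); print(s, ctrl.tcp_to_tips)
a=snap('scene','a.png'); b=snap('side','b.png')
for d in(a,b): R,t=cam(d); print(-R.T@t)
import pickle; pickle.dump((a,b),open('ab.pkl','wb'))
c=np.hstack([a['frame'],b['frame']]); cv2.imwrite('pics/ab.png',cv2.resize(c[:,:,::-1],(800,300)))
E
```

```text
{'t': 0.0, 'joint_pos': array([-1.24366233e+00,  3.09026426e-01,  1.63518044e+00,  2.48513993e-05,
        1.19969719e+00, -6.97206521e-02]), 'qd': array([ 0.00103402, -0.00162478, -0.00057337,  0.00201995,  0.001263  ,
        0.00022306]), 'effort': array([-1.20868255e-03, -4.15258133e+01, -2.76668590e+01, -1.09256778e-04,
        1.01602139e-02,  7.21808586e-07]), 'position': array([ 0.24128657, -0.57567951,  0.23803663]), 'eef_rot': array([ 9.80378045e-01,  1.97123195e-01, -1.36857138e-04, -1.14762724e-03]), 'ft_force': array([ 0.59326242,  0.11706183, -0.5687287 ]), 'wrist_torque': array([0.00756858, 0.01011527, 0.03383229]), 'gripper_force': 0.0, 'grip_width': 0.08548418062263387} 0.008
[ 1.23477802 -0.08396706  0.58934522]
[0.30280656 0.61726502 0.7880278 ]
```

View pics/a.png

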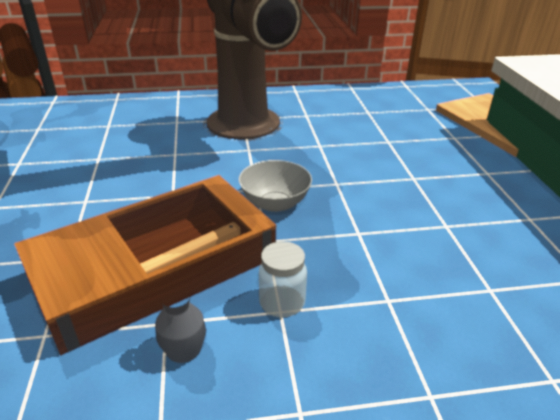

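View pics/b.png

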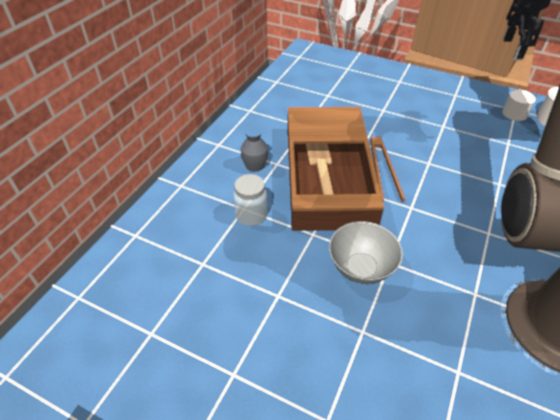

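The scene view shows the chest, with the long cover at the left and its opening around (180,230). The handle runs from (145,268) to (235,230). In the side view the chest spans about (288..380, 108..228), with the handle from (320,160) to (328,193). I'll zoom in for the corners.

Run:
```python
from h import *
import pickle
a,b=pickle.load(open('ab.pkl','rb'))
A=cv2.resize(a['frame'][170:350,10:290],(784,504),interpolation=cv2.INTER_CUBIC) #x2.8
B=cv2.resize(b['frame'][95:235,275:415],(560,560),interpolation=cv2.INTER_CUBIC) #x4
cv2.imwrite('pics/A.png',A[:,:,::-1]);cv2.imwrite('pics/B.png',B[:,:,::-1])
```

```text
(no output)
```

View pics/A.png

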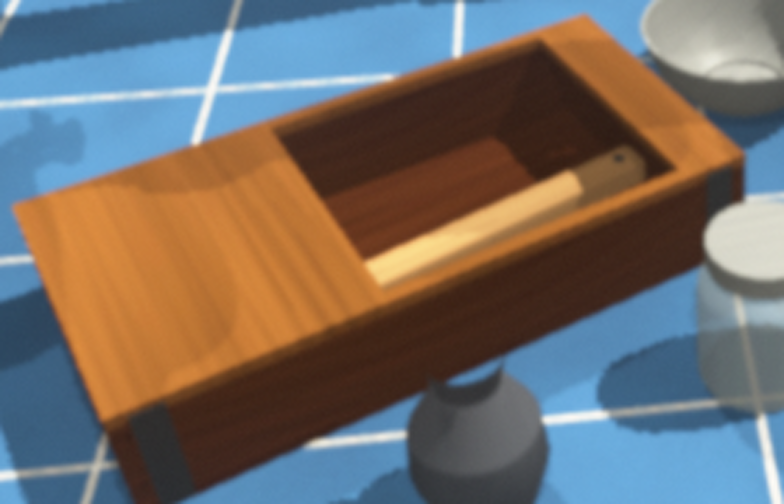

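View pics/B.png

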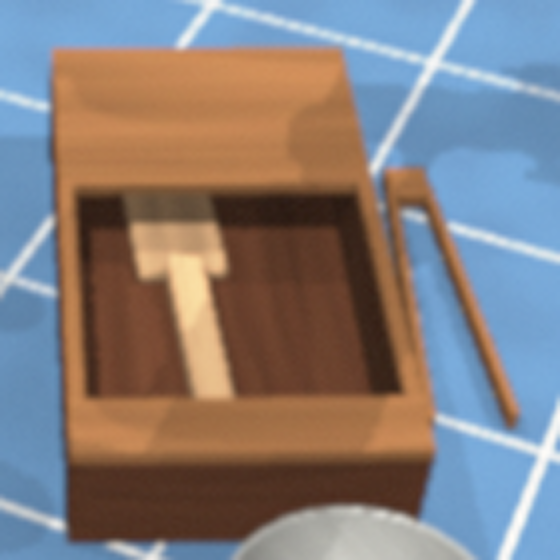

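Scene crop: chest top corners at (15,207), (585,14), (743,157), (107,425), and the handle's end top edge at (625,147)–(646,165). Side crop: top corners at (53,50), (343,48), (432,462), (70,462). The handle edges run (168,255)→(195,398) and (203,255)→(233,398), and the blade shoulders are at (140,278) and (228,272).

Run:
```python
from h import *
import pickle
from scipy.optimize import least_squares
a,b=pickle.load(open('ab.pkl','rb'))
fa=lambda p:np.array(p,float)/2.8+[10,170]-.3
fb=lambda p:np.array(p,float)/4+[275,95]-.4
PA=plane(a,fa([(15,207),(585,14),(743,157),(107,425),(273,130),(543,42),(675,166),(380,298)]),.076)[:,:2]
PB=plane(b,fb([(53,50),(343,48),(432,462),(70,462),(75,195),(358,188),(403,398),(85,400)]),.076)[:,:2]
L=np.array([(-244,-100),(137,-100),(137,100),(-244,100),(-95,-90),(95,-90),(95,90),(-95,90)])/1000
# scene order: far-left(-x, near robot) ; y sign tested
def model(p,M): c,s=np.cos(p[2]),np.sin(p[2]); return M@np.array([[c,s],[-s,c]])+p[:2]
LA=L*[1,-1]                      # chest +x ~ world +y => chest +y ~ world -x (robot side)
LB=np.array([(-244,-100),(-244,100),(137,100),(137,-100),(-95,-90),(-95,90),(95,90),(95,-90)])/1000
f=lambda p:np.r_[model(p,LA)-PA,model(p,LB)-PB].ravel()
r=least_squares(f,[.6,-.1,1.57],loss='soft_l1',f_scale=.004); p=r.x
print('chest',p,np.round(f(p).reshape(-1,2)*1000,1))
q=lambda P:(P[:,:2]-p[:2])@np.array([[np.cos(p[2]),-np.sin(p[2])],[np.sin(p[2]),np.cos(p[2])]])*1000
print('sc end top',q(plane(a,fa([(625,147),(646,165),(365,265),(575,172)]),.028)).round(1))
H=q(plane(b,fb([(168,255),(195,398),(203,255),(233,398)]),.028)); print('side handle',H.round(1))
print('blade',q(plane(b,fb([(140,278),(228,272),(125,195),(212,195)]),.017)).round(1))
print('bowl',plane(b,[(365,245)],.05),'jar',plane(b,[(250,185)],.1))
np.save('chest.npy',p)
```

```text
chest [ 0.54028866 -0.15305636  2.03722656] [[-3.3 -1.8]
 [-2.1  1.8]
 [-3.6  3.3]
 [-3.6 -2.2]
 [-3.2 -1.3]
 [-7.5 -0.9]
 [ 2.8  3.6]
 [-6.4  2.5]
 [ 3.2  1.9]
 [ 3.1  2.1]
 [ 1.5 -6.1]
 [ 3.9 -1.9]
 [ 6.6 -5.6]
 [ 3.3 -1.8]
 [ 0.3  1. ]
 [ 1.6  2.5]]
sc end top [[108.4   3.7]
 [109.8 -21.3]
 [-82.1 -10.2]
 [ 67.1  -1.4]]
side handle [[-84.6 -25.5]
 [ 45.4 -18.5]
 [-84.3  -2.8]
 [ 45.7   4.2]]
blade [[ -74.9  -43.6]
 [ -80.1   13.9]
 [-159.7  -48.7]
 [-159.    10.4]]
bowl [[0.39483756 0.017514   0.05      ]] jar [[0.67021089 0.00883852 0.1       ]]
```

```bash
cat >> h.py <<'E'
def rel(pos,R):
    s=ctrl.sense(); R0=Ro.from_quat(s['eef_rot']).as_matrix()
    print('now',np.round(s['position'],4)); print('shift',np.round(R0.T@(pos-s['position'])/.1,3),'turn',np.round(Ro.from_matrix(R0.T@R).as_rotvec()/2,3))
def down(h): return np.array([[np.cos(h),np.sin(h),0],[np.sin(h),-np.cos(h),0],[0,0,-1]]).T
def ch(x,y,z):
    p=np.load('chest.npy'); c,s=np.cos(p[2]),np.sin(p[2]); return np.array([p[0]+c*x-s*y,p[1]+s*x+c*y,z])
E
python3 - <<'E'
from h import *
P=ch(.02,-.008,.24); print(P); rel(P,down(2.09))
E
```

```text
[ 0.53844008 -0.13159517  0.24      ]
now [ 0.2413 -0.5758  0.2382]
shift [ 4.457 -2.948 -0.012] turn [-0.001 -0.001 -0.847]
```

Emit:
arm_command --pt "0.5 -0.33 0 0 0 0 70" --pt "1 -0.66 0 0 0 0 70" --pt "1 -0.66 0 0 0 0 70"

```text
t: 0.4
position: [0.3095, -0.4732, 0.2382]
eef_rot: [0.98, 0.198, 0.0, -0.002]
ft_force: [-0.1, 0.3, 0.4]
grip_width: 0.0702
gripper_force: 0.0
```

Emit:
arm_command --pt "0.5 -0.33 0 0 0 0 70" --pt "1 -0.66 0 0 0 0 70" --pt "1 -0.66 0 0 0 0 70"

```text
t: 0.7
position: [0.3762, -0.3736, 0.2386]
eef_rot: [0.98, 0.198, 0.0, -0.001]
ft_force: [-0.4, -0.7, -0.3]
grip_width: 0.0701
gripper_force: 0.0
```

Emit:
arm_command --pt "0.5 -0.33 0 0 0 0 70" --pt "1 -0.66 0 0 0 0 70" --pt "1 -0.66 0 0 0 0 70"

```text
t: 1.0
position: [0.4429, -0.2743, 0.2388]
eef_rot: [0.98, 0.198, 0.0, -0.001]
ft_force: [0.8, -0.5, 0.7]
grip_width: 0.0702
gripper_force: 0.0
```

Emit:
arm_command --pt "0.5 -0.33 0 0 0 0 70" --pt "1 -0.66 0 0 0 0 70" --pt "1 -0.66 0 0 0 0 70"

```text
t: 1.3
position: [0.5098, -0.1749, 0.2389]
eef_rot: [0.98, 0.199, 0.0, -0.001]
ft_force: [-0.2, -0.5, -0.7]
grip_width: 0.0702
gripper_force: 0.0
```

Emit:
arm_command --pt "0.46 -0.31 0 0 0 -0.847 70" --pt "0.46 -0.31 0 0 0 -0.847 70" --pt "0.46 -0.31 0 0 0 -0.847 70" --pt "0.46 -0.31 0 0 0 -0.847 70" --pt "0.46 -0.31 0 0 0 -0.847 70" --pt "0.46 -0.31 0 0 0 -0.847 70" --pt "0.46 -0.31 0 0 0 -0.847 70" --pt "0.46 -0.31 0 0 0 -0.847 70" --pt "0.46 -0.31 0 0 0 -0.847 70" --pt "0.46 -0.31 0 0 0 -0.847 70" --pt "0.46 -0.31 0 0 0 -0.847 70" --pt "0.46 -0.31 0 0 0 -0.847 70"

```text
t: 2.5
position: [0.5384, -0.1319, 0.2387]
eef_rot: [0.5, 0.866, -0.0, -0.001]
ft_force: [0.6, 0.3, 0.1]
grip_width: 0.0697
gripper_force: 0.0
```

Run:
```python
from h import *
import pickle
P=ch(.02,-.008,.24); rel(P,down(2.09))
s=ctrl.sense(); d=snap('wrist','w.png'); pickle.dump((s,d),open('w.pkl','wb')); print(s['joint_pos'].round(2))
print(proj(d,[ch(x,y,.076) for x,y in((-.095,-.09),(.095,-.09),(.095,.09),(-.095,.09))],s).round())
print(proj(d,[ch(.109,-.005,.028),ch(-.03,-.011,.028)],s).round())
```

```text
now [ 0.5384 -0.1319  0.2387]
shift [ 0.002  0.002 -0.013] turn [-0.    -0.     0.002]
[-0.32  0.17  1.8  -0.    1.17 -0.84]
[[358. 315.]
 [388. 105.]
 [159.  92.]
 [167. 305.]]
[[281.  83.]
 [278. 228.]]
```

View pics/w.png

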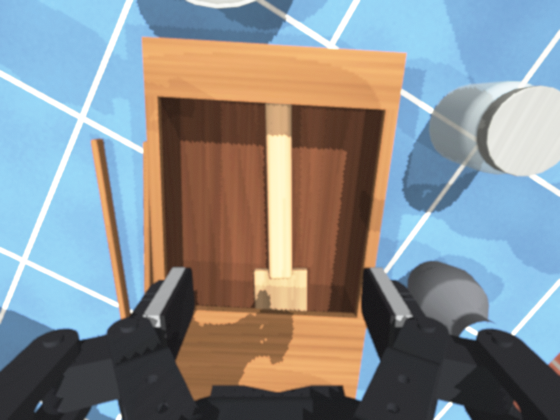

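The wrist view shows the opening's corners at (160,97), (386,110), (360,315), (165,308). The handle is centred at (278,106)–(280,275), and the blade shoulders are at (255,269) and (307,270). This agrees with the predictions within about 5 px.

Run:
```python
from h import *
import pickle
s,d=pickle.load(open('w.pkl','rb')); p=np.load('chest.npy')
q=lambda P:(P[:,:2]-p[:2])@np.array([[np.cos(p[2]),-np.sin(p[2])],[np.sin(p[2]),np.cos(p[2])]])*1000
print(q(plane(d,[(160,97),(386,110),(360,315)],.076,s)).round(1))
print(q(plane(d,[(278.5,106),(280,270)],.028,s)).round(1), q(plane(d,[(255,269),(307,270)],.017,s)).round(1))
rel(ch(.04,-.0065,.1),down(2.09))
```

```text
[[ 91.   89.1]
 [ 91.2 -89.1]
 [-95.1 -91.5]]
[[ 88.6  -4.2]
 [-76.6 -15.3]] [[-82.4  11.4]
 [-80.3 -44.9]]
now [ 0.5384 -0.1319  0.2387]
shift [ 2.010e-01 -1.000e-03  1.387e+00] turn [-0.    -0.     0.002]
```

Emit:
arm_command --pt "0.2 0.01 0.3 0 0 -0.007 65" --pt "0.2 0.01 0.7 0 0 -0.007 65" --pt "0.2 0.01 1 0 0 -0.007 65" --pt "0.2 0.01 1 0 0 -0.007 65"

```text
t: 2.95
position: [0.5252, -0.1127, 0.1343]
eef_rot: [0.496, 0.868, -0.001, -0.006]
ft_force: [-0.3, -0.3, 0.5]
grip_width: 0.0649
gripper_force: 0.0
```

Emit:
arm_command --pt "0 0 0.2 0 0 0 65" --pt "0 0 0.4 0 0 0 65" --pt "0 0 0.6 0 0 0 65" --pt "0 0 0.8 0 0 0 65" --pt "0 0 0.9 0 0 0 65" --pt "0 0 1 0 0 0 65" --pt "0 0 1 0 0 0 65"

```text
t: 3.65
position: [0.5295, -0.1141, 0.0389]
eef_rot: [0.496, 0.869, -0.0, -0.001]
ft_force: [-0.2, 0.1, -0.7]
grip_width: 0.0647
gripper_force: 0.0
```

Run:
```python
from h import *
rel(ch(.04,-.007,.0205),down(2.104)); s=ctrl.sense(); print(s['ft_force'])
d=snap('wrist','w2.png')
```

```text
now [ 0.5295 -0.1141  0.0389]
shift [ 0.004 -0.008  0.184] turn [-0. -0.  0.]
[-0.15626167  0.05064628 -0.6805516 ]
```

View pics/w2.png

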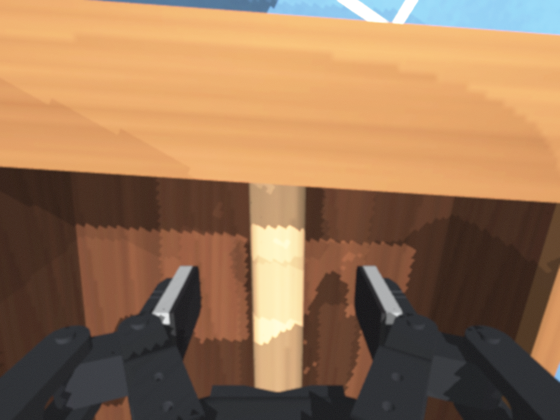

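The handle, at column 278, is centred between the pads at columns 180 and 375. I'll lower and grip.

Emit:
arm_command --pt "0 0 0.08 0 0 0 65" --pt "0 0 0.14 0 0 0 65" --pt "0 0 0.18 0 0 0 65" --pt "0 0 0.18 0 0 0 65" --pt "0 0 0.18 0 0 0 40" --pt "0 0 0.18 0 0 0 15" --pt "0 0 0.18 0 0 0 5" --pt "0 0 0.18 0 0 0 5" --pt "0 0 0.18 0 0 0 5" --pt "0 0 0.18 0 0 0 5" --grip_force 60

```text
t: 4.7
position: [0.5303, -0.1143, 0.0218]
eef_rot: [0.495, 0.869, 0.0, 0.001]
ft_force: [-0.6, -0.5, 3.8]
grip_width: 0.0226
gripper_force: 61.5
```

Emit:
arm_command --pt "0 0 -0.04 0 0 0 5" --pt "-0.06 0 -0.05 0 0 0 5" --pt "-0.14 0 -0.05 0 0 0 5" --pt "-0.22 0 -0.05 0 0 0 5" --pt "-0.3 0 -0.05 0 0 0 5" --pt "-0.34 0 -0.05 0 0 0 5" --pt "-0.36 0 -0.05 0 0 0 5" --pt "-0.36 0 -0.05 0 0 0 5"

```text
t: 5.5
position: [0.5481, -0.1454, 0.0261]
eef_rot: [0.496, 0.868, -0.0, -0.0]
ft_force: [0.0, -0.9, -1.2]
grip_width: 0.0224
gripper_force: 61.1
```

Run:
```python
from h import *
s=ctrl.sense(); print(s['position'],s['ft_force'],s['wrist_torque'],s['grip_width'])
d=snap('wrist','w3.png')
```

```text
[ 0.54811948 -0.14543208  0.02613619] [ 0.01058382 -0.89037821 -1.18838463] [0.07384275 0.01638504 0.01898422] 0.022377417284216345
```

View pics/w3.png

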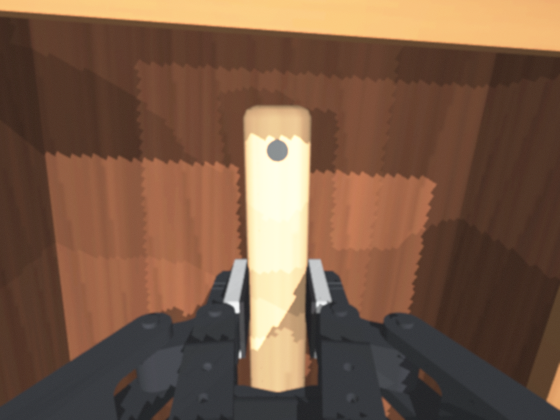

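The handle end, at (277,107), is now clear of the short cover's edge at about row 35. I'll tip it about the blade end to 16°.

Emit:
arm_command --pt "0 0 -0.066 0 0.0175 0 5" --pt "0.005 0 -0.133 0 0.035 0 5" --pt "0.007 0 -0.2 0 0.0525 0 5" --pt "0.01 0 -0.266 0 0.07 0 5" --pt "0.01 0 -0.333 0 0.0875 0 5" --pt "0.01 0 -0.4 0 0.105 0 5" --pt "0.005 0 -0.466 0 0.1225 0 5" --pt "0.003 0 -0.53 0 0.14 0 5" --pt "0.003 0 -0.53 0 0.14 0 5" --pt "0.003 0 -0.53 0 0.14 0 5" --grip_force 80

```text
t: 6.55
position: [0.5478, -0.1448, 0.079]
eef_rot: [0.491, 0.86, 0.069, -0.121]
ft_force: [0.2, 0.4, -1.1]
grip_width: 0.0215
gripper_force: 84.0
```

Run:
```python
from h import *
s=ctrl.sense(); print(s['position'],s['ft_force'],s['wrist_torque'],s['grip_width'])
p=np.load('chest.npy'); R=Ro.from_quat(s['eef_rot']).as_matrix()
def C(P): c,sn=np.cos(p[2]),np.sin(p[2]); d=P-np.r_[p[:2],0]; return np.round(1000*np.array([c*d[0]+sn*d[1],-sn*d[0]+c*d[1],d[2]]),1)
for v in((-.206,0,.0136),(.074,0,.0136),(.074,0,-.0064)): print(C(s['position']+R@np.array(v)))
d=snap('side','s3.png'); w=snap('scene','s3b.png')
A=cv2.resize(d['frame'][85:235,265:415],(400,400)); B=cv2.resize(w['frame'][130:330,10:290],(560,400)) 
B=B[:,:400]; B=cv2.resize(w['frame'][150:330,60:240],(400,400))
cv2.imwrite('pics/s3c.png',np.hstack([A,B])[:,:,::-1])
```

```text
[ 0.54780099 -0.14477771  0.07903037] [ 0.19045729  0.44456066 -1.07219435] [-0.11738776 -0.09933205  0.02855305] 0.02146723554262783
[-189.8  -23.5    9.1]
[78.7 -5.4 86.4]
[ 73.2  -5.8 105.6]
```

View pics/s3c.png

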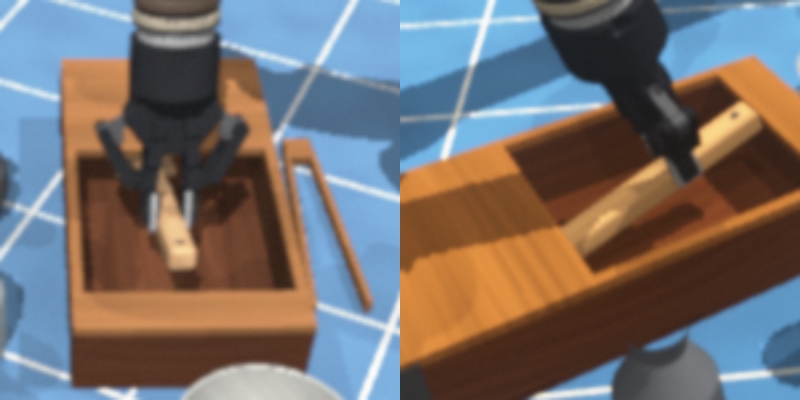

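Emit:
arm_command --pt "0.08 0 0 0 0 0 5" --pt "0.2 0 0 0 0 0 5" --pt "0.35 0 0 0 0 0 5" --pt "0.5 0 0 0 0 0 5" --pt "0.65 0 0 0 0 0 5" --pt "0.8 0 0 0 0 0 5" --pt "0.92 0 0 0 0 0 5" --pt "1 0 0 0 0 0 5" --pt "1 0 0 0 0 0 5" --pt "1 0 0 0 0 0 5"

```text
t: 7.65
position: [0.4994, -0.0623, 0.1071]
eef_rot: [0.491, 0.86, 0.069, -0.121]
ft_force: [-0.2, -0.3, -0.7]
grip_width: 0.0218
gripper_force: 84.0
```

Emit:
arm_command --pt "0.08 0 0 0 0 0 5" --pt "0.2 0 0 0 0 0 5" --pt "0.3 0 0 0 0 0 5" --pt "0.4 0 0 0 0 0 5" --pt "0.4 0 0 0 0 0 5"

```text
t: 8.15
position: [0.4785, -0.0278, 0.1183]
eef_rot: [0.49, 0.86, 0.069, -0.122]
ft_force: [0.3, 0.1, -0.9]
grip_width: 0.0217
gripper_force: 84.0
```

Run:
```python
from h import *
s=ctrl.sense(); print(s['position'],s['ft_force'],s['wrist_torque'],s['grip_width'],s['joint_pos'].round(2))
p=np.load('chest.npy'); R=Ro.from_quat(s['eef_rot']).as_matrix()
def C(P): c,sn=np.cos(p[2]),np.sin(p[2]); d=P-np.r_[p[:2],0]; return np.round(1000*np.array([c*d[0]+sn*d[1],-sn*d[0]+c*d[1],d[2]]),1)
for v in((-.206,0,.0136),(.074,0,.0136)): print(C(s['position']+R@np.array(v)))
print('up in tool',R.T@[0,0,1])
d=snap('side','s4.png'); w=snap('scene','s4b.png')
A=cv2.resize(d['frame'][85:285,265:465],(400,400)); B=cv2.resize(w['frame'][110:330,60:280],(400,400))
cv2.imwrite('pics/s4c.png',np.hstack([A,B])[:,:,::-1])
```

```text
[ 0.47849758 -0.02778486  0.11826056] [ 0.33426824  0.1049144  -0.88092998] [-0.07662708 -0.05427077  0.02299931] 0.021715206404198488 [-0.27  0.3   1.95  0.22  1.11 -0.93]
[-54.  -14.5  48.1]
[214.4   4.  125.7]
up in tool [ 2.77066446e-01 -2.43502980e-04 -9.60850730e-01]
```

View pics/s4c.png

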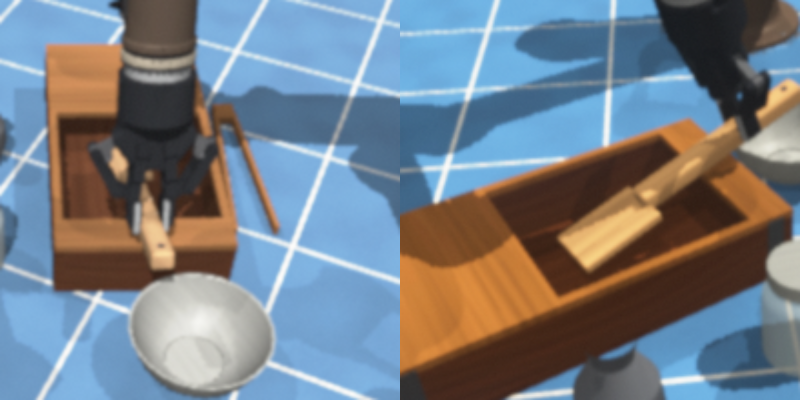

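The blade is entirely within the opening, with its end about 40 mm clear of the long cover. Lifting straight up.

Emit:
arm_command --pt "0.03 0 -0.1 0 0 0 5" --pt "0.07 0 -0.25 0 0 0 5" --pt "0.125 0 -0.45 0 0 0 5" --pt "0.18 0 -0.65 0 0 0 5" --pt "0.235 0 -0.85 0 0 0 5" --pt "0.277 0 -0.96 0 0 0 5" --pt "0.277 0 -0.96 0 0 0 5"

```text
t: 8.95
position: [0.481, -0.0295, 0.2201]
eef_rot: [0.491, 0.86, 0.07, -0.119]
ft_force: [-0.1, -0.1, -2.1]
grip_width: 0.0217
gripper_force: 84.0
```

Emit:
arm_command --pt "0.03 0 -0.1 0 0 0 5" --pt "0.07 0 -0.25 0 0 0 5" --pt "0.125 0 -0.43 0 0 0 5" --pt "0.17 0 -0.58 0 0 0 5" --pt "0.2 0 -0.68 0 0 0 5" --pt "0.2 0 -0.68 0 0 0 5" --pt "0.2 0 -0.68 0 0 0 5" --pt "0.2 0 -0.68 0 0 0 5" --pt "0.2 0 -0.68 0 0 0 5" --pt "0.2 0 -0.68 0 0 0 5"

```text
t: 9.95
position: [0.4788, -0.0286, 0.2881]
eef_rot: [0.491, 0.86, 0.069, -0.122]
ft_force: [0.5, -0.6, -0.4]
grip_width: 0.0215
gripper_force: 84.0
```

Run:
```python
from h import *
s=ctrl.sense(); print(s['position'],s['ft_force'],s['grip_width'])
R=Ro.from_quat(s['eef_rot']).as_matrix()
print('blade end z',(s['position']+R@np.array((-.206,0,.0136)))[2])
d=snap('side','s5.png'); w=snap('scene','s5b.png')
A=cv2.resize(d['frame'][50:330,220:500],(400,400)); B=cv2.resize(w['frame'][50:370,10:330],(400,400))
cv2.imwrite('pics/s5c.png',np.hstack([A,B])[:,:,::-1])
```

```text
[ 0.47882617 -0.02855274  0.28806019] [ 0.4886282  -0.57212214 -0.36031961] 0.021462230183517228
blade end z 0.21786633124662097
```

View pics/s5c.png

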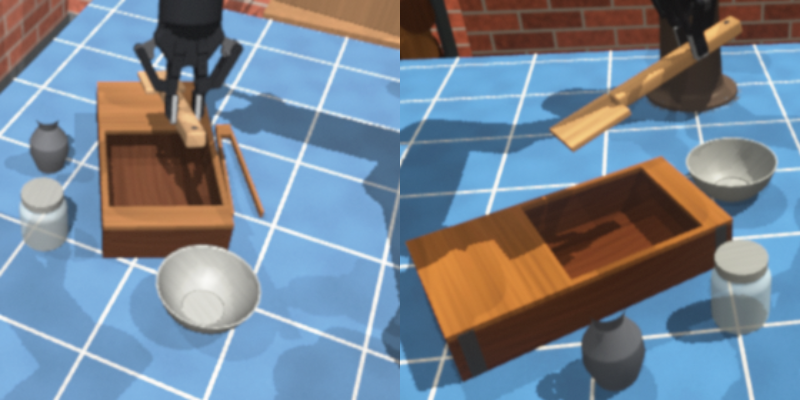

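The spatula is held in the air about 14 cm above the chest top, and the bowl, jar, vase and tongs look undisturbed.

```bash
python3 -c "
from workcell import ctrl
print(ctrl.close_job())"
```

```text
the job is handed in; nothing more can be done
None
```

The spatula is out of the chest and held steady in the gripper, with its lowest point about 14 cm above the chest top; the bowl, jar, vase and tongs look undisturbed in the last pictures, and the job was handed in at about 10 s.

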